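# Lock a stop screw with its jam nut

### The arm

A 6-joint arm with a two-finger parallel gripper is mounted at the origin on a cart in front of the work surface, level with it; the furniture and walls round the work are solid. World frame = base frame: x ahead of the robot, y to its left, z up, the work surface at z = 0. Lengths are in m, angles in rad, forces in N, time in s.
With the tool pointing down it reaches from about 0.3 to 0.875 m from the base axis. Payload 6.4 kg.
Tool frame: the origin (TCP) lies between the finger pads; the fingertips stand 25 mm ahead of it and the grasp point (between the pads) lies 6 mm ahead of it; z points along the fingers, y is the line along which they close (so a half turn about z gives the same grasp; the last joint's range is limited). The gripper opens to 85 mm and grips with 20 to 120 N. Pads are 22 mm wide; open, the fingers measure 114 mm over their backs; the gripper's body (76 mm by 85 mm) begins 54 mm behind the grasp point. The pads swing forward as they close: fully open they stand 13 mm farther back than shut.
Start: joints at [0.919, 0.181, 1.607, -0, 1.354, -0.206], TCP at [0.248, 0.519, 0.256] pointing down, gripper open.
Joint ranges: [-2.99, 2.99], [-0.89, 2.07], [0.3, 2.58], [-1.14, 4.28], [0, 2.63], [-3.12, 3.12]. Speed limits (rad/s): [2.57, 2.57, 3.01, 3.14, 3.14, 3.14].

### API

Orientations are given as a unit quaternion [w, x, y, z].
In Python, from bench import ctrl gives the robot as it stands.
- The arm moves only by the tool servo_tool, never from a script. Its argument "series" is text: rows parted by semicolons, each of 7 numbers parted by spaces: the gripper command: -1 is fully open, 1 is shut, values between are in proportion, then the shift along the tool's x, y, z in m, then the turn, a rotation vector about the tool's x, y, z in degrees. A call has 1 to 12 rows; each row is the pose to reach, as a shift and turn from the pose commanded when the call began, along the tool's axes at that moment; what a row does not reach only later rows make up. A row lasts 1/12 s, in which the tool goes at most 41.7 mm and 7.16 degrees, less where a joint would pass 70% of its speed; a pose out of reach is approached as far as the arm can. A call with a gripper value outside its range is refused whole. The fingers move at their own pace and stop on an object; the grip force is fixed at half the most. Time passes only in rows, so rows that repeat a pose let the fingers close. It gives the time, the measured TCP pose, the force, the opening and the grip force at its end, in the units of the state.
- ctrl.get_obs(): the state, without advancing time (a new reading comes with each control period).
- ctrl.camera(name): name is "side" or "top"; returns a dict with "img" (400x640x3 uint8, red, green, blue), "z_map" (400x640 float32, m along the optical axis (not along the pixel's ray), 0 where there is no reading), "fovy" (degrees; the focal length in pixels is half the picture's height over the tangent of half this angle, whatever the lens; pixels are square), "cx", "cy" (the principal point, pixels), "k1" (the pictures are not rectified: a ray, as slopes to the right and down, at radius r is drawn at 1 + k1 r^2 times it, then the intrinsics apply), "extrinsics" (4x4, takes a point from camera to world coordinates). Camera axes: x right, y down, z forward; pixel columns grow to the right and rows downward; lengths in m; the calibration is good to about 2 mm. A picture is of the moment at which its call begins.
- ctrl.hand_in(): hands the job in; it is judged then, once.
The state is a dict: "time_s": time; "q": joint angles; "dq": joint speeds; "joint_efforts": joint torques, N m; "eef_pos": TCP position; "eef_rot": TCP orientation; "wrist_force": force on the tool from outside, world axes, zero at the start; "torque": the same for the moment, N m; "opening": opening from 0.0 (shut) to 1.0 (fully open); "grasp_force": force on a finger pad.
Only numpy, scipy, OpenCV 4.12 (cv2) and the standard library are available. Lean on these libraries where they do the work, as an engineer would, in place of code of your own. Each camera call takes 0.05 s, during which the arm holds its last target. There are 200 camera calls.

### The job

Lock the setting of the stop screw in the blue jig: slide the holding spanner fully home by its red tab, so that its jaws hold the screw's square shank, then turn the big brass jam nut clockwise (seen from above) until you feel it bite on its washer, and nip it up some ten degrees more, never over twenty. The screw must not turn along with the nut, the spanner stays in place, and the other things on the table are left alone.

Things in the scene. Friction and masses are not known exactly. Their poses are not given: they have to be found in the camera images.
- jig: Stop jig fixed to the table: dark base plate 215 x 128 x 8 mm, blue bridge over it (64 mm along x, 124 along y, top 62 mm above the table). Origin on the screw's vertical axis at table height; base from x = -165 to +50 mm. Its -x axis points out along the spanner's channel, a groove 53 mm wide on the base between rails 18 mm high.
- tab_home (a point): Point fixed to the jig, x = -95 mm, y = 0, 42 mm above the table: where the centre of the red tab comes to lie (within 1 mm) when the spanner is fully home. The stop there is rigid (jaw bottom butting on the screw's shank): feel for it, 10 N is plenty.
- spanner_tab (a point): Centre of the holding spanner's upright red tab: 10 mm along x, 32 along y, 22 to 62 mm above the table. The spanner is a loose steel fork (0.25 kg, 48 mm wide, 14 thick) lying oiled in the channel, its 26 mm wide jaw to the jig's +x. It starts 44 to 56 mm short of home and slides along the jig's +x; the rounded jaw tips straighten a shank that stands askew, at a few N.
- nut_centre (a point): Centre of the brass hex jam nut, on the screw axis 79 mm above the table: 46 mm across flats, 53 across corners, 65 to 93 mm above the table, never rising or sinking; a threaded screw end, 25 mm thick, stands out of it to 107 mm. Its x axis is normal to a pair of flats (the +x one has a red line); other pairs lie 60 degrees apart. It tightens clockwise from above.
- washer_top (a point): Washer under the nut, 60 mm wide, top 65 mm above the table; its red x-axis line is in line with the nut's. Both first run on at 0.05 N m for an unknown 0.3 to 1.3 rad; then the washer bites and stops and the nut turns on against a spring of 2 N m per rad plus 0.4 N m of friction, staying where left up to 0.2 rad. The angle between the x axes of nut and washer is the tightening: wanted 0.05 to 0.35 rad.
- stop_screw (a joint): Angle of the screw, rad, growing clockwise from above; 0: flats of its brass shank (24 mm across, 30 long) in line with the channel. Starts within 0.1 of 0; setting lost beyond 0.3 either way. Own friction only 0.12 N m: unless held by the spanner it turns with the nut once the nut bites. Held, it has about 0.13 rad of play.
- breaker_rc: Bystander: white two-pole circuit breaker with blue toggles, 90 x 36 x 73 mm, loose, left of the jig; origin at the centre of its underside.
- multimeter: Bystander: yellow and black multimeter, 144 x 70 x 48 mm, loose, right of the jig; origin at the centre of its underside.
- wrench_13: Bystander: small steel wrench, 161 x 26 x 9 mm, loose, right of the jig; origin at the centre of its underside.
Things that resemble listed ones, but are neither listed nor needed, are in the scene too. What is shaped like the part that bears spanner_tab but green is not meant.

How it is judged:
By the outcome, as a careful person would: the job done as asked, in the order asked, and still so for the second after the job is handed in, with the robot touching nothing.
It also fails if it takes over 67 s, if anything falls off the work surface, if the arm or the gripper's body presses on something with over 40 N, if the wrist force passes 120 N, or if a joint passes its speed limit or range.

## Working session

There is one attempt and no reset: what is moved stays moved. The work goes in short steps, Python scripts to look and compute and a tool call to move; the robot and the scene stay as the last step left them, time stands still between calls to the robot, and variables do not carry over. Pictures are saved under pics/ and viewed, at most 10 in all, crops included, and the job is handed in when it is done.

Besides the shell and the picture viewer there is one more tool, called by a JSON object that holds its "name" and its "arguments". servo_tool: Moves the arm, as the interface text tells. Its arguments: {"type":"object","properties":{"series":{"type":"string"}},"required":["series"]}

```bash
mkdir -p pics
cat > h.py <<'E'
import numpy as np, cv2
from bench import ctrl
def grab(n,save=None):
    c=ctrl.camera(n)
    if save: cv2.imwrite('pics/'+save,c['img'][:,:,::-1])
    return c
def world(c,us,vs,zs=None):
    us=np.atleast_1d(us).astype(float);vs=np.atleast_1d(vs).astype(float)
    f=200/np.tan(np.radians(c['fovy'])/2)
    K=np.array([[f,0,c['cx']],[0,f,c['cy']],[0,0,1]])
    p=cv2.undistortPoints(np.stack([us,vs],-1)[:,None],K,np.array([c['k1'],0,0,0.]))[:,0]
    z=c['z_map'][vs.astype(int),us.astype(int)]
    E=c['extrinsics']
    d=np.c_[p,np.ones(len(p))]
    if zs is not None:
        w=d@E[:3,:3].T; z=(zs-E[2,3])/w[:,2]
    return (d*z[:,None])@E[:3,:3].T+E[:3,3]
def cloud(c):
    v,u=np.mgrid[:400,:640]
    return world(c,u.ravel(),v.ravel()).reshape(400,640,3)
E
python3 - <<'E'
from h import *
for n in('top','side'):
    c=grab(n,n+'0.png'); np.savez('/tmp/'+n+'0.npz',**c)
    print(n,c['fovy'],c['k1'],c['extrinsics'].round(3).tolist())
o=ctrl.get_obs();print(o)
E
```

```text
top 42.44038371929033 -0.07169604374288549 [[-0.013, -0.979, 0.206, 0.254], [-1.0, 0.014, 0.002, -0.047], [-0.005, -0.206, -0.979, 1.312], [0.0, 0.0, 0.0, 1.0]]
side 44.78560130611026 -0.14976000946135287 [[-0.959, 0.245, -0.143, 0.705], [0.283, 0.852, -0.441, 0.584], [0.013, -0.463, -0.886, 1.291], [0.0, 0.0, 0.0, 1.0]]
{'time_s': 0.1, 'q': array([ 9.18736561e-01,  1.81448445e-01,  1.60788500e+00, -3.69141243e-05,
        1.35381066e+00, -2.06363215e-01]), 'dq': array([-4.54890341e-04, -1.86001252e-03, -1.27146518e-03,  7.10140629e-04,
        8.83702535e-04,  8.32127213e-05]), 'joint_efforts': array([-1.10852929e-03, -4.45880985e+01, -3.52240348e+01, -3.22979367e-04,
        4.18367505e-03,  3.95564268e-05]), 'eef_pos': array([0.24762206, 0.51844979, 0.25549563]), 'eef_rot': array([-3.06435008e-04,  2.21004404e-01,  9.75272501e-01, -7.12862975e-04]), 'wrist_force': array([0.41914012, 0.32147339, 1.04460818]), 'torque': array([-0.01283778, -0.02007929,  0.01354735]), 'grasp_force': 0.0, 'opening': 0.9996112250426675}
```

View pics/top0.png

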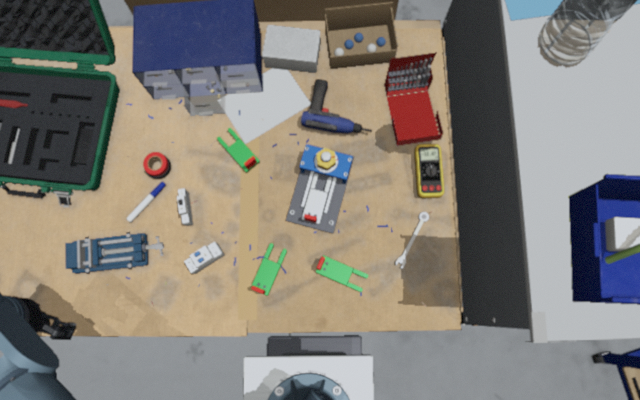

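View pics/side0.png

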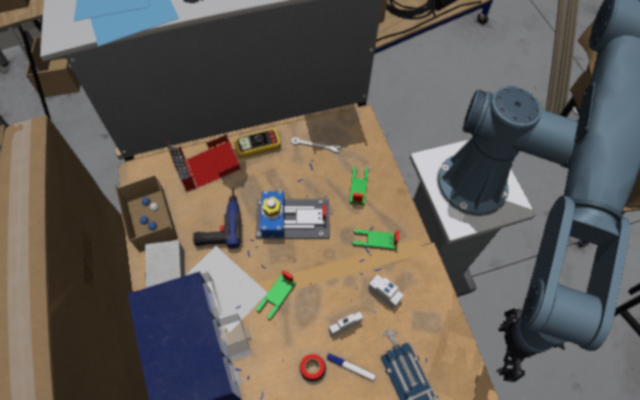

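The top view shows the jig near (320,190), with the nut at (326,158) and the red tab at (310,217). In the side view they're at (271,205) and (325,212). Next I'll measure both in the depth clouds.

```bash
cat > m.py <<'E'
from h import *
def meas(n,c,crop,save=None):
    u0,u1,v0,v1=crop
    P=cloud(c)[v0:v1,u0:u1]; I=c['img'][v0:v1,u0:u1]
    hsv=cv2.cvtColor(np.ascontiguousarray(I),cv2.COLOR_RGB2HSV).astype(int); H,S,V=[hsv[...,i] for i in range(3)]
    z=P[...,2]
    m={'blue':(H>98)&(H<120)&(S>130)&(z>.05)&(z<.075),
       'red':((H<8)|(H>172))&(S>150)&(z>.045)&(z<.075),
       'nut':(z>.084)&(z<.098)&(H>15)&(H<35)&(S>70),'screw':(z>.1)&(z<.115)}
    for k,a in m.items():
        p=P[a]
        if len(p)<4: print(n,k,len(p)); continue
        r=cv2.minAreaRect((p[:,:2]*1000).astype(np.float32))
        print(n,k,len(p),'mean',p.mean(0).round(4),'rect',np.round(r[0],1),np.round(r[1],1),round(r[2],1))
    if save: cv2.imwrite('pics/'+save,cv2.resize(np.ascontiguousarray(I[:,:,::-1]),None,fx=6,fy=6,interpolation=cv2.INTER_CUBIC))
E
python3 - <<'E'
from m import *
t=dict(np.load('/tmp/top0.npz'));s=dict(np.load('/tmp/side0.npz'))
meas('top',t,(280,365,140,235),'tc.png'); meas('side',s,(245,345,180,245),'sc.png')
E
python3 -c "
import cv2,numpy as np
a=cv2.imread('pics/tc.png');b=cv2.imread('pics/sc.png')
a=cv2.resize(a,None,fx=.66,fy=.66);h=a.shape[0];b=cv2.resize(b,None,fx=.7,fy=.7)
o=np.zeros((max(h,b.shape[0]),a.shape[1]+b.shape[1],3),np.uint8);o[:h,:a.shape[1]]=a;o[:b.shape[0],a.shape[1]:]=b
cv2.imwrite('pics/both.png',o);print(o.shape)"
```

```text
top blue 575 mean [ 0.6255 -0.0508  0.0613] rect [629.2 -51. ] [121.9  62.5] 74.4
top red 41 mean [ 0.4858 -0.0106  0.0586] rect [486.5 -10.4] [25.7  6.9] 71.2
top nut 194 mean [ 0.6278 -0.0514  0.0922] rect [630.5 -51.4] [47.  46.5] 64.1
top screw 79 mean [ 0.6299 -0.0499  0.1062] rect [629.9 -48.5] [25.1 27.6] 17.7
side blue 370 mean [ 0.633  -0.0335  0.0601] rect [630.5 -47.3] [120.7  62.4] 72.9
side red 26 mean [ 0.488  -0.0064  0.059 ] rect [487.8  -6.6] [29.4  5.8] 72.9
side nut 135 mean [ 0.6307 -0.0435  0.0912] rect [630.5 -48.6] [46.4 45.2] 78.5
side screw 50 mean [ 0.6313 -0.0477  0.1046] rect [631.3 -48. ] [23.1 19.6] 75.8
(376, 757, 3)
```

View pics/both.png

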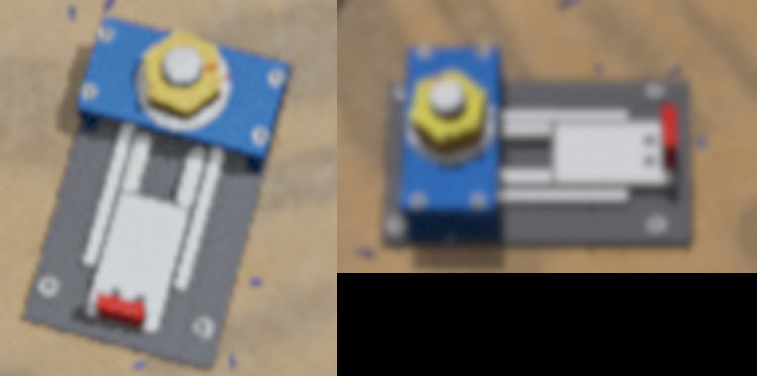

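The crop shows the spanner in the channel with its tab pulled out, and the nut's red line pointing roughly to world −y. Next is the angle of the nut and its lines.

```bash
cat > ang.py <<'E'
from h import *
from scipy.optimize import minimize
C=np.array([.6305,-.049])
def red(n,c,crop,C=C):
    u0,u1,v0,v1=crop
    I=c['img'][v0:v1,u0:u1].astype(int); 
    R=I[...,0]-np.maximum(I[...,1],I[...,2])
    v,u=np.nonzero(R>45); w=R[v,u]
    for a,b,zz in zip(u+u0,v+v0,w):
        z=cloud_z(c,a,b); lev=.093 if z>.08 else .065
        p=world(c,a,b,lev)[0][:2]-C
        print(n,a,b,'R',zz,'z',round(float(z),3),'lev',lev,'rad',round(np.hypot(*p)*1000,1),'ang',round(np.degrees(np.arctan2(p[1],p[0])),1))
def cloud_z(c,a,b): return world(c,a,b)[0][2]
def hexfit(n,c,crop,C=C):
    u0,u1,v0,v1=crop
    P=cloud(c)[v0:v1,u0:u1].reshape(-1,3); I=np.ascontiguousarray(c['img'][v0:v1,u0:u1])
    hsv=cv2.cvtColor(I,cv2.COLOR_RGB2HSV).reshape(-1,3).astype(int)
    m=(hsv[:,0]>15)&(hsv[:,0]<38)&(hsv[:,1]>70)&(P[:,2]>.089)&(P[:,2]<.098)
    p=P[m][:,:2]; out=[]
    for a in range(0,60,2):
        best=1e9
        for dx in np.arange(-.004,.0041,.001):
            for dy in np.arange(-.004,.0041,.001):
                q=p-C-[dx,dy]; t=np.radians(a+60*np.arange(6))
                d=(q@np.array([np.cos(t),np.sin(t)])).max(1)-.023
                best=min(best,(np.clip(d,0,None)).sum()*1e3)
        out.append((best,a))
    out.sort(); print(n,len(p),[(a,round(b,2)) for b,a in out[:8]])
E
python3 - <<'E'
from ang import *
t=dict(np.load('/tmp/top0.npz'));s=dict(np.load('/tmp/side0.npz'))
T=(308,345,142,178);S=(255,290,190,222)
red('top',t,T);red('side',s,S);hexfit('top',t,T);hexfit('side',s,S)
E
```

```text
top 333 156 R 46 z 0.091 lev 0.093 rad 20.2 ang -81.5
top 332 157 R 49 z 0.092 lev 0.093 rad 17.4 ang -88.5
top 333 157 R 47 z 0.093 lev 0.093 rad 19.9 ang -88.8
top 178 [(34, np.float64(1.37)), (36, np.float64(1.59)), (32, np.float64(2.27)), (38, np.float64(2.97)), (30, np.float64(3.42)), (40, np.float64(4.67)), (28, np.float64(4.75)), (26, np.float64(6.48))]
side 100 [(30, np.float64(0.0)), (32, np.float64(0.0)), (34, np.float64(0.0)), (36, np.float64(0.0)), (38, np.float64(0.0)), (40, np.float64(0.0)), (42, np.float64(0.0)), (44, np.float64(0.0))]
```

{"name": "servo_tool", "arguments": {"series": "1 0 0 0 0 0 0"}}

```text
time_s: 0.18
eef_pos: [0.2477, 0.5185, 0.2557]
eef_rot: [-0.0, 0.221, 0.975, -0.001]
wrist_force: [-0.7, 0.7, -0.2]
opening: 0.885
grasp_force: 0.0
```

{"name": "servo_tool", "arguments": {"series": "1 -0.2 -0.19 0.025 0 0 -5;1 -0.2 -0.19 0.025 0 0 -5;1 -0.2 -0.19 0.025 0 0 -5;1 -0.2 -0.19 0.025 0 0 -5;1 -0.2 -0.19 0.025 0 0 -5;1 -0.2 -0.19 0.025 0 0 -5;1 -0.2 -0.19 0.025 0 0 -5;1 -0.405 -0.379 0.055 0 0 -9.5;1 -0.405 -0.379 0.055 0 0 -9.5;1 -0.405 -0.379 0.055 0 0 -9.5;1 -0.405 -0.379 0.055 0 0 -9.5;1 -0.405 -0.379 0.055 0 0 -9.5"}}

```text
time_s: 1.18
eef_pos: [0.4235, 0.0669, 0.209]
eef_rot: [0.0, 0.14, 0.99, 0.0]
wrist_force: [1.2, 0.5, -0.1]
opening: 0.003
grasp_force: 0.0
```

{"name": "servo_tool", "arguments": {"series": "1 0 0 0 0 0 0;1 0 0 0 0 0 0;1 0 0 0 0 0 0"}}

```text
time_s: 1.43
eef_pos: [0.4229, 0.069, 0.2088]
eef_rot: [-0.001, 0.14, 0.99, 0.0]
wrist_force: [-0.1, 1.0, -0.1]
opening: 0.0
grasp_force: 0.0
```

{"name": "servo_tool", "arguments": {"series": "1 -0.048 -0.057 0 0 0 0;1 -0.048 -0.057 0 0 0 0;1 -0.048 -0.057 0.04 0 0 0;1 -0.048 -0.057 0.08 0 0 0;1 -0.048 -0.057 0.12 0 0 0;1 -0.048 -0.057 0.153 0 0 0;1 -0.048 -0.057 0.153 0 0 0;1 -0.048 -0.057 0.153 0 0 0"}}

```text
time_s: 2.1
eef_pos: [0.4519, 0.0028, 0.055]
eef_rot: [-0.003, 0.138, 0.99, 0.0]
wrist_force: [-0.2, 0.0, -0.4]
opening: 0.001
grasp_force: 0.0
```

Run:
```python
from m import *
t=grab('top');s=grab('side')
meas('top',t,(280,365,140,235),'t1.png');meas('side',s,(245,345,180,245),'s1.png')
o=ctrl.get_obs();print(o['eef_pos'],o['wrist_force'])
```

```text
top blue 567 mean [ 0.6254 -0.0509  0.0613] rect [629.5 -50.8] [122.5  62. ] 74.2
top red 0
top nut 190 mean [ 0.627  -0.0509  0.0923] rect [630.2 -51.4] [46.5 46.3] 73.7
top screw 84 mean [ 0.622  -0.0455  0.1066] rect [5.507e+02 1.000e-01] [ 22.5 220.6] 57.8
side blue 366 mean [ 0.6329 -0.0337  0.06  ] rect [630.9 -46.7] [121.9  62.4] 73.3
side red 26 mean [ 0.4879 -0.0061  0.0594] rect [487.8  -6.7] [31.5  5.9] 72.8
side nut 142 mean [ 0.6278 -0.0415  0.0907] rect [549.3 -18.4] [ 49.  218.3] 70.2
side screw 57 mean [ 0.6044 -0.036   0.1052] rect [544.8 -10. ] [ 42.  208.9] 60.2
[0.45520681 0.00148343 0.05806611] [0.84432728 0.50370292 0.12423148]
```

View pics/s1.png

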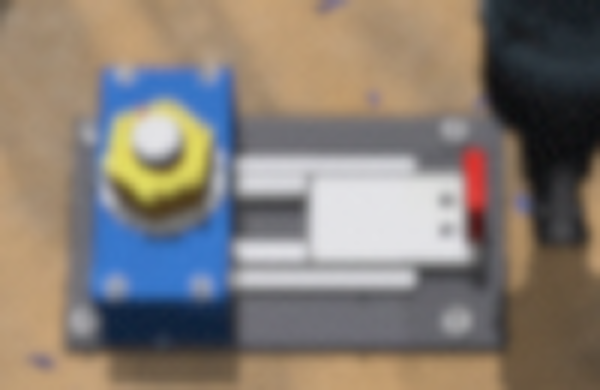

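The crop shows the closed fingertips just behind the red tab (475,190), lined up with the channel. I'll push along tool −x.

{"name": "servo_tool", "arguments": {"series": "1 -0.005 0 0 0 0 0;1 -0.009 0 0 0 0 0;1 -0.013 0 0 0 0 0;1 -0.017 0 0 0 0 0;1 -0.021 0 0 0 0 0;1 -0.025 0 0 0 0 0;1 -0.029 0 0 0 0 0;1 -0.033 0 0 0 0 0;1 -0.037 0 0 0 0 0;1 -0.041 0 0 0 0 0;1 -0.045 0 0 0 0 0;1 -0.049 0 0 0 0 0"}}

```text
time_s: 3.2
eef_pos: [0.5011, -0.0129, 0.0559]
eef_rot: [-0.0, 0.14, 0.99, 0.0]
wrist_force: [-0.9, 0.3, -0.2]
opening: -0.002
grasp_force: 0.4
```

Run:
```python
from m import *
s=grab('side');t=grab('top')
meas('side',s,(245,345,180,245));meas('top',t,(280,365,140,235))
o=ctrl.get_obs();print(o['eef_pos'],o['wrist_force'],o['torque'])
```

```text
side blue 371 mean [ 0.6331 -0.0331  0.06  ] rect [630.9 -47.5] [123.3  62.4] 73.5
side red 10 mean [ 0.5174 -0.006   0.0584] rect [517.2  -2. ] [33.8  3.4] 83.0
side nut 136 mean [ 0.6309 -0.0427  0.0907] rect [630.5 -48.4] [48.  44.6] 6.3
side screw 67 mean [ 0.6039 -0.0322  0.1062] rect [572.9  -6.4] [ 44.8 164.2] 63.0
top blue 319 mean [ 0.6371 -0.0574  0.0618] rect [629.9 -51.1] [122.2  59.9] 73.4
top red 0
top nut 150 mean [ 0.6312 -0.0518  0.0927] rect [634.3 -52.1] [47.3 40.6] 76.2
top screw 89 mean [ 0.6147 -0.0414  0.1065] rect [562.8 -12.4] [100.9 167.5] 87.4
[ 0.50165021 -0.01310695  0.05610641] [-0.01568736 -0.73956785 -0.80845006] [-0.02974082  0.01787684  0.04696828]
```

{"name": "servo_tool", "arguments": {"series": "1 -0.003 0 0 0 0 0;1 -0.006 0 0 0 0 0;1 -0.009 0 0 0 0 0;1 -0.012 0 0 0 0 0;1 -0.014 0 0 0 0 0;1 -0.016 0 0 0 0 0;1 -0.018 0 0 0 0 0;1 -0.018 0 0 0 0 0"}}

```text
time_s: 3.97
eef_pos: [0.5186, -0.0179, 0.0561]
eef_rot: [0.0, 0.14, 0.99, -0.0]
wrist_force: [0.3, 1.0, -0.7]
opening: 0.002
grasp_force: 0.0
```

{"name": "servo_tool", "arguments": {"series": "1 -0.001 0 0 0 0 0;1 -0.002 0 0 0 0 0;1 -0.003 0 0 0 0 0;1 -0.003 0 0 0 0 0"}}

```text
time_s: 4.3
eef_pos: [0.5212, -0.0186, 0.0561]
eef_rot: [0.0, 0.14, 0.99, -0.0]
wrist_force: [-0.1, -0.5, 0.5]
opening: 0.003
grasp_force: 0.1
```

{"name": "servo_tool", "arguments": {"series": "1 -0.001 0 0 0 0 0;1 -0.002 0 0 0 0 0;1 -0.002 0 0 0 0 0"}}

```text
time_s: 4.55
eef_pos: [0.5231, -0.0192, 0.056]
eef_rot: [0.0, 0.14, 0.99, -0.0]
wrist_force: [0.4, -0.1, 0.4]
opening: -0.003
grasp_force: 0.1
```

{"name": "servo_tool", "arguments": {"series": "1 -0.001 0 0 0 0 0;1 -0.001 0 0 0 0 0"}}

```text
time_s: 4.72
eef_pos: [0.5239, -0.0194, 0.056]
eef_rot: [-0.0, 0.14, 0.99, -0.0]
wrist_force: [-0.1, 0.0, -0.0]
opening: -0.004
grasp_force: 0.5
```

{"name": "servo_tool", "arguments": {"series": "1 -0.001 0 0 0 0 0;1 -0.001 0 0 0 0 0"}}

```text
time_s: 4.88
eef_pos: [0.5239, -0.0194, 0.0558]
eef_rot: [-0.001, 0.139, 0.99, 0.0]
wrist_force: [-5.4, 0.1, 4.5]
opening: -0.004
grasp_force: 2.4
```

{"name": "servo_tool", "arguments": {"series": "1 -0.0005 0 0 0 0 0;1 -0.0005 0 0 0 0 0"}}

```text
time_s: 5.05
eef_pos: [0.524, -0.0194, 0.0558]
eef_rot: [-0.002, 0.139, 0.99, 0.0]
wrist_force: [-6.9, 2.0, 5.2]
opening: 0.003
grasp_force: 3.3
```

Run:
```python
from m import *
s=grab('side');meas('side',s,(245,345,180,245))
o=ctrl.get_obs();print(o['eef_pos'],o['wrist_force'])
```

```text
side blue 362 mean [ 0.6328 -0.034   0.0602] rect [630.7 -46.9] [120.8  61.9] 73.4
side red 5 mean [ 0.5402 -0.0141  0.0594] rect [540.8 -13. ] [10.8  2.8] 74.2
side nut 140 mean [ 0.6312 -0.043   0.0906] rect [630.7 -47.6] [48.1 43.9] 62.8
side screw 62 mean [ 0.611  -0.0351  0.1059] rect [576.6 -21.5] [ 46.5 143.1] 51.6
[ 0.5239701  -0.01939434  0.05575341] [-7.36348983  1.43063148  4.9740631 ]
```

The spanner is against its hard stop: the position didn't change as force rose, and the tab measures at x ≈ 0.540 against 0.539 predicted. I'll back off, go up and over the nut.

{"name": "servo_tool", "arguments": {"series": "1 0.012 0 0 0 0 0;1 0.02 0 0 0 0 0;1 0.02 0 -0.04 0 0 0;1 0.02 0 -0.08 0 0 0;-1 0.02 0 -0.12 0 0 0;-1 0 0 -0.13 0 0 -7;-1 -0.04 0 -0.13 0 0 -14;-1 -0.08 0.001 -0.13 0 0 -21;-1 -0.109 0.001 -0.13 0 0 -21;-1 -0.109 0.001 -0.13 0 0 -21;-1 -0.109 0.001 -0.13 0 0 -21"}}

```text
time_s: 6.02
eef_pos: [0.631, -0.0494, 0.1852]
eef_rot: [-0.0, -0.043, 0.999, 0.0]
wrist_force: [-0.9, 0.0, -0.7]
opening: 0.978
grasp_force: 0.0
```

Run:
```python
from h import *
s=grab('side');t=grab('top')
a=cv2.resize(np.ascontiguousarray(s['img'][175:250,240:350,::-1]),None,fx=5,fy=5,interpolation=cv2.INTER_CUBIC)
cv2.imwrite('pics/s2.png',a)
o=ctrl.get_obs();print(o['eef_pos'],o['eef_rot'],o['q'],o['wrist_force'],o['torque'],o['opening'])
```

```text
[ 0.62941992 -0.04864191  0.18538462] [-7.00801415e-04 -4.31921476e-02  9.99066506e-01  2.54077377e-04] [-2.64855603e-01  3.71050690e-01  1.51864236e+00  6.23653815e-05
  1.25338930e+00 -1.92208264e+00] [-0.09785186 -1.09141076 -0.2126856 ] [-0.01025993  0.00409688  0.0150152 ] 1.0013532215152579
```

View pics/s2.png

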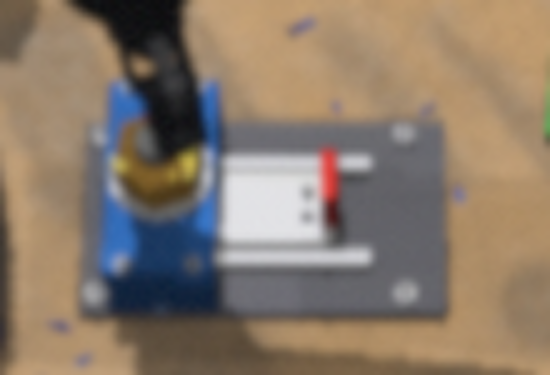

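The crop shows the tab home at (330,190) with the spanner straight, and the open gripper above the nut. I'll go down and grip the nut.

{"name": "servo_tool", "arguments": {"series": "-1 -0.001 0 0.03 0 0 0;-1 -0.001 0 0.06 0 0 0;-1 -0.001 0 0.08 0 0 0;-1 -0.001 0 0.091 0 0 0;-1 -0.001 0 0.091 0 0 0;-1 -0.001 0 0.091 0 0 0"}}

```text
time_s: 6.62
eef_pos: [0.631, -0.0487, 0.0954]
eef_rot: [-0.0, -0.043, 0.999, 0.0]
wrist_force: [0.0, 0.2, -0.2]
opening: 1.0
grasp_force: 0.0
```

{"name": "servo_tool", "arguments": {"series": "1 0 0 0 0 0 0;1 0 0 0 0 0 0;1 0 0 0 0 0 0;1 0 0 0 0 0 0;1 0 0 0 0 0 0;1 0 0 0 0 0 0;1 0 0 0 0 0 0;1 0 0 0 0 0 0"}}

```text
time_s: 7.28
eef_pos: [0.6325, -0.0504, 0.0973]
eef_rot: [0.001, -0.043, 0.999, -0.001]
wrist_force: [-1.4, -4.6, 6.6]
opening: 0.523
grasp_force: 61.9
```

Run:
```python
from h import *
s=grab('side')
o=ctrl.get_obs();print(o['eef_pos'],o['eef_rot'],o['q'],o['wrist_force'],o['torque'],o['opening'],o['grasp_force'])
```

```text
[ 0.63251464 -0.05039846  0.09727468] [ 0.001433   -0.04305648  0.99907092 -0.00117407] [-2.65603147e-01  4.82681167e-01  1.56079762e+00 -1.53747748e-03
  1.09467044e+00 -1.92183688e+00] [-1.02741036 -5.02273239  5.39324091] [-0.25513132  0.40091637  0.06891995] 0.5241542718269828 61.87209551313458
```

{"name": "servo_tool", "arguments": {"series": "1 0 -0.001 -0.001 0 0 3;1 0 -0.0015 -0.002 0 0 6;1 0 -0.0015 -0.002 0 0 9;1 0 -0.0015 -0.002 0 0 12;1 0 -0.0015 -0.002 0 0 15;1 0 -0.0015 -0.002 0 0 15;1 0 -0.0015 -0.002 0 0 15"}}

```text
time_s: 7.92
eef_pos: [0.6323, -0.051, 0.0975]
eef_rot: [0.001, 0.087, 0.996, -0.0]
wrist_force: [3.3, -2.5, -4.0]
opening: 0.518
grasp_force: 63.0
```

```bash
cat > st.py <<'E'
from h import *
o=ctrl.get_obs();r=o['eef_rot']
print(o['time_s'],o['eef_pos'].round(4),'yaw',round(2*np.degrees(np.arctan2(r[2],r[1])),2),'F',o['wrist_force'].round(1),'T',o['torque'].round(3),'q6',o['q'][5].round(4),'eff6',o['joint_efforts'][5].round(3),o['opening'].round(3))
E
python3 st.py
```

```text
Traceback (most recent call last):
  File "st.py", line 3, in <module>
    print(o['time_s'],o['eef_pos'].round(4),'yaw',round(2*np.degrees(np.arctan2(r[2],r[1])),2),'F',o['wrist_force'].round(1),'T',o['torque'].round(3),'q6',o['q'][5].round(4),'eff6',o['joint_efforts'][5].round(3),o['opening'].round(3))
                                                                                                                                                                                                                    ^^^^^^^^^^^^^^^^^^
AttributeError: 'float' object has no attribute 'round'
```

```bash
sed -i "s/o\['opening'\].round(3)/o['opening']/" st.py; python3 st.py
```

```text
7.9167 [ 0.6323 -0.051   0.0975] yaw 170.02 F [ 3.3 -2.5 -4. ] T [-0.16  -0.873 -0.006] q6 -1.6637 eff6 0.135 0.5180898540058048
```

{"name": "servo_tool", "arguments": {"series": "1 0 0 0 0 0 2;1 0 0 0 0 0 4;1 0 0 0 0 0 6;1 0 0 0 0 0 6;1 0 0 0 0 0 6"}}

```text
time_s: 8.33
eef_pos: [0.6323, -0.0511, 0.0975]
eef_rot: [0.001, 0.139, 0.99, -0.0]
wrist_force: [3.7, -4.0, -4.9]
opening: 0.524
grasp_force: 63.0
```

```bash
python3 st.py
```

```text
8.3333 [ 0.6323 -0.0511  0.0975] yaw 164.03 F [ 3.7 -4.  -4.9] T [-0.262 -0.862 -0.025] q6 -1.559 eff6 0.026 0.5242906841683929
```

{"name": "servo_tool", "arguments": {"series": "1 0 0 0 0 0 2;1 0 0 0 0 0 4;1 0 0 0 0 0 6;1 0 0 0 0 0 6;1 0 0 0 0 0 6"}}

```text
time_s: 8.75
eef_pos: [0.6323, -0.0513, 0.0975]
eef_rot: [0.001, 0.191, 0.982, -0.0]
wrist_force: [3.0, -5.8, -4.5]
opening: 0.524
grasp_force: 63.0
```

```bash
python3 st.py
```

```text
8.75 [ 0.6323 -0.0513  0.0975] yaw 158.03 F [ 3.  -5.8 -4.5] T [-0.403 -0.844 -0.038] q6 -1.4543 eff6 0.025 0.5238153465532699
```

{"name": "servo_tool", "arguments": {"series": "1 0 0 0 0 0 2;1 0 0 0 0 0 4;1 0 0 0 0 0 6;1 0 0 0 0 0 6;1 0 0 0 0 0 6"}}

```text
time_s: 9.17
eef_pos: [0.6323, -0.0514, 0.0975]
eef_rot: [0.001, 0.241, 0.97, -0.001]
wrist_force: [3.9, -4.8, -3.6]
opening: 0.521
grasp_force: 63.0
```

```bash
python3 st.py
```

```text
9.1667 [ 0.6323 -0.0514  0.0975] yaw 152.06 F [ 3.9 -4.8 -3.6] T [-0.507 -0.828  0.182] q6 -1.35 eff6 0.222 0.5205885083941078
```

The torque has risen by 0.2 N m, which suggests the bite is starting and the screw is taking up its play. I'll use small steps now.

{"name": "servo_tool", "arguments": {"series": "1 0 0 0 0 0 1;1 0 0 0 0 0 2;1 0 0 0 0 0 2;1 0 0 0 0 0 2"}}

```text
time_s: 9.5
eef_pos: [0.6322, -0.0515, 0.0975]
eef_rot: [0.001, 0.258, 0.966, -0.001]
wrist_force: [3.5, -4.6, -4.6]
opening: 0.521
grasp_force: 63.0
```

```bash
python3 st.py
```

```text
9.5 [ 0.6322 -0.0515  0.0975] yaw 150.08 F [ 3.5 -4.6 -4.6] T [-0.476 -0.87   0.313] q6 -1.3154 eff6 0.329 0.5206685883032994
```

{"name": "servo_tool", "arguments": {"series": "1 0 0 0 0 0 1;1 0 0 0 0 0 2;1 0 0 0 0 0 2;1 0 0 0 0 0 2"}}

```text
time_s: 9.83
eef_pos: [0.6322, -0.0515, 0.0975]
eef_rot: [0.001, 0.275, 0.961, -0.001]
wrist_force: [3.8, -5.5, -3.4]
opening: 0.522
grasp_force: 63.1
```

```bash
python3 st.py
```

```text
9.8333 [ 0.6322 -0.0515  0.0975] yaw 148.09 F [ 3.8 -5.5 -3.4] T [-0.502 -0.837  0.322] q6 -1.2805 eff6 0.386 0.5222987778422336
```

{"name": "servo_tool", "arguments": {"series": "1 0 0 0 0 0 1;1 0 0 0 0 0 2;1 0 0 0 0 0 2;1 0 0 0 0 0 2"}}

```text
time_s: 10.17
eef_pos: [0.6322, -0.0515, 0.0975]
eef_rot: [0.001, 0.292, 0.957, -0.001]
wrist_force: [3.5, -5.5, -4.9]
opening: 0.525
grasp_force: 63.1
```

```bash
python3 st.py
```

```text
10.1667 [ 0.6322 -0.0515  0.0975] yaw 146.1 F [ 3.5 -5.5 -4.9] T [-0.564 -0.864  0.443] q6 -1.2457 eff6 0.454 0.524826337814819
```

{"name": "servo_tool", "arguments": {"series": "1 0 0 0 0 0 1;1 0 0 0 0 0 2;1 0 0 0 0 0 2;1 0 0 0 0 0 2"}}

```text
time_s: 10.5
eef_pos: [0.6322, -0.0516, 0.0975]
eef_rot: [0.001, 0.308, 0.951, -0.001]
wrist_force: [2.7, -5.3, -4.4]
opening: 0.522
grasp_force: 63.1
```

```bash
python3 st.py
```

```text
10.5 [ 0.6322 -0.0516  0.0975] yaw 144.1 F [ 2.7 -5.3 -4.4] T [-0.619 -0.892  0.478] q6 -1.2109 eff6 0.508 0.5217699146480486
```

{"name": "servo_tool", "arguments": {"series": "1 0 0 0 0 0 1;1 0 0 0 0 0 2;1 0 0 0 0 0 3;1 0 0 0 0 0 3;1 0 0 0 0 0 3"}}

```text
time_s: 10.92
eef_pos: [0.6322, -0.0517, 0.0975]
eef_rot: [0.001, 0.333, 0.943, -0.001]
wrist_force: [2.3, -5.8, -4.0]
opening: 0.523
grasp_force: 63.1
```

```bash
python3 st.py
```

```text
10.9167 [ 0.6322 -0.0517  0.0975] yaw 141.12 F [ 2.3 -5.8 -4. ] T [-0.672 -0.898  0.629] q6 -1.1587 eff6 0.612 0.522577547568428
```

{"name": "servo_tool", "arguments": {"series": "-1 0 0 0 0 0 0;-1 0 0 0 0 0 0;-1 0 0 0 0 0 0;-1 0 0 0 0 0 0;-1 0 0 0 0 0 0;-1 0 0 0 0 0 0;-1 0 0 -0.03 0 0 0;-1 0 0 -0.06 0 0 0;-1 0 0 -0.09 0 0 0;-1 0 0 -0.12 0 0 0;-1 0 0 -0.12 0 0 0"}}

```text
time_s: 11.83
eef_pos: [0.6349, -0.0511, 0.2249]
eef_rot: [0.006, 0.334, 0.943, 0.0]
wrist_force: [1.1, -0.8, 1.3]
opening: 1.003
grasp_force: 0.0
```

{"name": "servo_tool", "arguments": {"series": "-1 -0.03 -0.035 0 0 0 0;-1 -0.06 -0.07 0 0 0 0;-1 -0.09 -0.11 0 0 0 0;-1 -0.12 -0.15 0 0 0 0;-1 -0.13 -0.16 0 0 0 0;-1 -0.13 -0.16 0 0 0 0;-1 -0.13 -0.16 0 0 0 0"}}

```text
time_s: 12.42
eef_pos: [0.631, -0.259, 0.2165]
eef_rot: [-0.0, 0.336, 0.942, 0.0]
wrist_force: [-0.6, 0.5, -0.1]
opening: 0.996
grasp_force: 0.0
```

```bash
python3 st.py
python3 - <<'E'
from m import *
import ang
T=(308,345,142,178);S=(255,290,190,222)
ims=[[],[]]
for i in range(6):
    for j,n in enumerate(('top','side')): ims[j].append(grab(n))
out=[]
for j,(n,cr) in enumerate((('top',T),('side',S))):
    c=ims[j][0]; c['img']=np.mean([k['img'] for k in ims[j]],0).round().astype(np.uint8)
    np.savez('/tmp/%s2.npz'%n,**c)
    ang.red(n,c,cr); ang.hexfit(n,c,cr); meas(n,c,(280,365,140,235) if n=='top' else (245,345,180,245))
    a=c['img'][cr[2]:cr[3],cr[0]:cr[1],::-1]
    out.append(cv2.resize(np.ascontiguousarray(a),(390,390),interpolation=cv2.INTER_CUBIC))
cv2.imwrite('pics/n2.png',np.hstack(out))
E
```

```text
12.4167 [ 0.631  -0.259   0.2165] yaw 140.74 F [-0.6  0.5 -0.1] T [-0.014  0.022  0.006] q6 -1.4487 eff6 -0.134 0.9957071331713392
top 331 160 R 46 z 0.093 lev 0.093 rad 16.5 ang -116.0
top 331 161 R 56 z 0.093 lev 0.093 rad 17.8 ang -123.5
top 332 161 R 56 z 0.092 lev 0.093 rad 19.9 ang -119.7
top 333 161 R 47 z 0.095 lev 0.093 rad 22.1 ang -116.6
top 332 162 R 49 z 0.09 lev 0.093 rad 21.2 ang -125.8
top 333 162 R 52 z 0.096 lev 0.093 rad 23.3 ang -122.3
top 174 [(52, np.float64(1.65)), (50, np.float64(1.87)), (54, np.float64(2.25)), (48, np.float64(2.5)), (56, np.float64(2.9)), (46, np.float64(3.21)), (58, np.float64(3.52)), (44, np.float64(4.17))]
top blue 532 mean [ 0.628  -0.0493  0.0617] rect [628.9 -50.8] [121.9  60.8] 74.5
top red 37 mean [ 0.5374 -0.0206  0.0585] rect [538.3 -21.4] [23.7  7.4] 71.9
top nut 205 mean [ 0.6276 -0.0507  0.0922] rect [630.5 -51.1] [45.3 50. ] 52.5
top screw 79 mean [ 0.6302 -0.0506  0.1059] rect [630.4 -50.7] [23.2 23.2] 44.1
side 97 [(0, np.float64(0.0)), (2, np.float64(0.0)), (52, np.float64(0.0)), (54, np.float64(0.0)), (56, np.float64(0.0)), (58, np.float64(0.0)), (4, np.float64(0.21)), (50, np.float64(0.23))]
side blue 374 mean [ 0.6334 -0.0346  0.0598] rect [631.1 -49.1] [123.1  63.8] 73.4
side red 21 mean [ 0.5386 -0.0198  0.0597] rect [537.9 -18.1] [29.2  5.7] 74.1
side nut 135 mean [ 0.6324 -0.0434  0.0907] rect [632.2 -47.5] [42.9 48.3] 0.3
side screw 50 mean [ 0.6313 -0.0469  0.1046] rect [631.3 -47.3] [23.3 19.7] 74.2
```

View pics/n2.png

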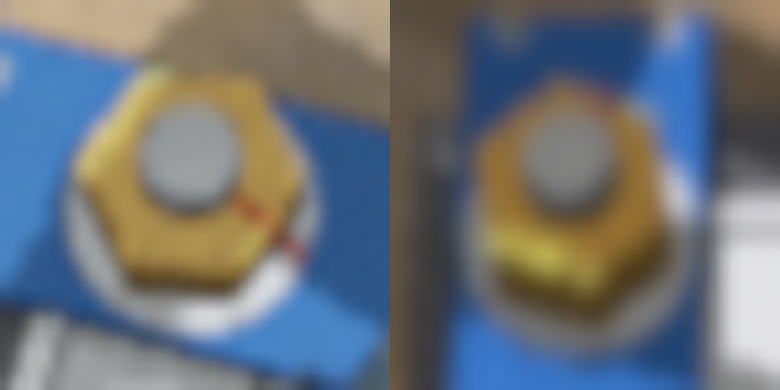

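The picture shows the nut's red line at crop (252,208) and the washer's at (302,258), both in the top view. I'll get their angles to sub-pixel.

Run:
```python
from h import *
for f in('0','2'):
    c=dict(np.load('/tmp/top%s.npz'%f)); I=c['img'].astype(float)
    R=I[...,0]-np.maximum(I[...,1],I[...,2]); 
    RG=I[...,0]-I[...,1]
    C=np.array([.6303,-.0508])
    v,u=np.mgrid[145:176,312:345]; u=u.ravel();v=v.ravel()
    zr=world(c,u,v)[:,2]
    for name,lev,r0,r1 in(('nut',.093,.013,.0225),('washer',.065,.0235,.031)):
        p=world(c,u,v,lev)[:,:2]-C; r=np.hypot(*p.T); w=RG[v,u]
        a=np.degrees(np.arctan2(p[:,1],p[:,0]))
        ok=(r>r0)&(r<r1)&(abs(zr-lev)<.012)&(abs((a+ (87 if f=='0' else 125)))<35)
        base=np.median(w[ok]); ww=np.clip(w-base-12,0,None)*ok
        i=np.argsort(-ww)[:6]
        if ww.sum()>0:
            m=(p*ww[:,None]).sum(0)/ww.sum(); print(f,name,ok.sum(),round(base),'ang',round(np.degrees(np.arctan2(m[1],m[0])),1),'rad',round(np.hypot(*m)*1000,1),[(u[k],v[k],round(ww[k]),round(a[k]),round(r[k]*1e3)) for k in i])
```

```text
0 nut 32 18 ang -84.0 rad 17.3 [(np.int64(332), np.int64(157), 18, -88, 16), (np.int64(333), np.int64(157), 16, -88, 18), (np.int64(333), np.int64(156), 16, -80, 18), (np.int64(332), np.int64(156), 12, -78, 16), (np.int64(334), np.int64(156), 10, -81, 21), (np.int64(331), np.int64(157), 6, -87, 13)]
0 washer 29 -2 ang -79.4 rad 26.8 [(np.int64(336), np.int64(159), 10, -82, 26), (np.int64(337), np.int64(159), 10, -82, 29), (np.int64(336), np.int64(160), 6, -87, 26), (np.int64(335), np.int64(156), 5, -63, 26), (np.int64(335), np.int64(157), 2, -69, 25), (np.int64(339), np.int64(174), 0, -137, 48)]
2 nut 32 30 ang -123.8 rad 18.4 [(np.int64(332), np.int64(161), 14, -122, 18), (np.int64(331), np.int64(161), 14, -126, 16), (np.int64(333), np.int64(162), 10, -124, 22), (np.int64(332), np.int64(162), 8, -128, 20), (np.int64(333), np.int64(161), 6, -118, 20), (np.int64(331), np.int64(160), 4, -118, 15)]
2 washer 37 -3 ang -111.6 rad 26.1 [(np.int64(335), np.int64(164), 27, -112, 25), (np.int64(336), np.int64(165), 22, -115, 28), (np.int64(335), np.int64(165), 15, -117, 26), (np.int64(336), np.int64(164), 15, -110, 27), (np.int64(335), np.int64(163), 11, -106, 24), (np.int64(335), np.int64(162), 5, -100, 24)]
```

Tightening measures about 0.2 rad, with the washer turned about 30° and the nut about 42°. I'll check that the spanner hasn't moved against the pre-tightening picture.

Run:
```python
from h import *
a=cv2.imread('pics/s2.png').astype(np.float32)
c=dict(np.load('/tmp/side2.npz'))
b=cv2.resize(np.ascontiguousarray(c['img'][175:250,240:350,::-1]),None,fx=5,fy=5,interpolation=cv2.INTER_CUBIC).astype(np.float32)
for nm,(y0,y1,x0,x1) in {'tab':(140,225,290,355),'ref':(270,310,370,450),'ref2':(115,150,370,450)}.items():
    sh,r=cv2.phaseCorrelate(a[y0:y1,x0:x1].mean(2),b[y0:y1,x0:x1].mean(2)); print(nm,np.array(sh)/5,r)
P=world(c,[300,310],[212,212]);print('mm/px',np.linalg.norm(P[1]-P[0])*100)
```

```text
tab [0.00212766 0.00296323] 0.9238843381588842
ref [-0.0874951   1.01521416] 0.3692943574488163
ref2 [-0.03179979  0.11620169] 0.6181223892503315
mm/px 3.045936529584485
```

```bash
python3 -c "
from bench import ctrl
print(ctrl.hand_in())"
```

```text
the job is handed in; nothing more can be done
None
```

I handed the job in at about 13 s on the robot's clock: the spanner is fully home and had not moved after tightening, and the jam nut is about 0.2 rad past the bite by camera (torque suggested 0.12 to 0.2); I did not measure the screw's angle.

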